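# Hang the reed wrench on the leaning peg

## Task

Pick up the red reed wrench and hang it by its eye on the brass peg of the leaning tool track, handle hanging down on the robot's side of the track. The peg can be clamped anywhere along the track, so look or gently feel for it, never shoving hard against the stand; slide the eye fully home against the track before letting go, then leave the wrench hanging there, without shifting any of the other things on the bench.

Things in the scene. Friction and masses are not known exactly. Their poses are not given: they have to be found in the camera images.
- wrench: Red plastic reed wrench, 42 to 84 g, lying flat; 162 mm long, 12 mm thick. Origin: underside, on the handle's centreline, within 5 mm of the centre of mass: grip here across the 20 mm wide handle. x points to the eye, z out of the upper face. Handle from x = -70 to +45 mm; square eye head 30 x 30 mm from x = 45 to 75 mm; two jaw prongs 24 mm wide over both end at x = -87 mm.
- wrench_eye (a point): Centre of the wrench's round eye, a 15 mm through hole along the wrench's z; 60 mm along x from the wrench's origin, at half its thickness (6 mm over the underside). The head's flat sides are 15 mm from this point.
- stand: Fixed wooden tool stand: base board 150 x 210 x 16 mm, two posts 85 mm either side of the middle carrying the track. Origin: on the bench under the track's middle; z up, y along the track, x to the stand's back, away from the robot (yaw varies up to 0.25 rad). Track and peg count as part of it.
- track: Aluminium T-track bar, 30 mm wide, 220 mm long, 18 mm thick, fixed on the stand, face 170 mm over the bench, leaning 36 degrees (0.63 rad) from level towards the robot. Origin: middle of its face. z is square to the face (up and towards the robot), y level along the track, x up the slope, away from the robot. Only the peg stands on the face.
- peg_line (a point): Middle of the track's face (same axes as the track). A brass peg, 12 mm thick, 44 mm tall, its last 8 mm tapering to 5 mm, stands square to the face at x = 0 and a y of -35 to +35 mm that varies and is NOT reported: feel or look for it (it holds to 80 N). The eye slides on only within about 12 degrees of the peg's axis. Let go, the wrench tips up to 15 degrees over the track's edge.
- burnisher: Bystander: flat steel burnisher with dark wooden handle, about 165 x 18 x 12 mm, lying on the bench. Origin: underside, middle. To be left alone.
- spare_frame: Bystander: loose brass reed frame 55 x 22 x 5 mm lying on the bench. Origin: underside centre. To be left alone.
- reed_pan: Bystander: six-sided mahogany reed pan, 173 mm across corners, 24 mm high. Origin: underside centre. To be left alone.
- magnifier: Bystander: glass magnifier on a brass stand, foot 90 mm across, 187 mm tall. Origin: underside centre. To be left alone.
- jar: Bystander: amber glass jar with a steel lid, 56 mm across, 85 mm tall. Origin: underside centre. To be left alone.
Not all that is in view belongs to the job. Of the things shaped like the wrench, the red one is meant.

How it is judged:
By the outcome, as a careful person would: the job done as asked, in the order asked, and still so for the second after the job is handed in, with the robot touching nothing.
It also fails if it takes over 50 s, if anything falls off the work surface, if the arm or the gripper's body presses on something with over 40 N, if the wrist force passes 120 N, or if a joint passes its speed limit or range.

## Robot

A 6-joint arm with a two-finger parallel gripper is mounted at the origin on the work surface. World frame = base frame: x ahead of the robot, y to its left, z up, the work surface at z = 0. Lengths are in m, angles in rad, forces in N, time in s.
With the tool pointing down it reaches from about 0.4 to 0.925 m from the base axis. Payload 3.4 kg.
Tool frame: the origin (TCP) lies at the centre of the arm's flange, where the gripper is bolted on; the fingertips stand 173 mm ahead of it and the grasp point (between the pads) lies 155 mm ahead of it; z points along the fingers, y is the line along which they close (so a half turn about z gives the same grasp; the last joint's range is limited). The gripper opens to 85 mm and grips with 20 to 120 N. Pads are 22 mm wide; open, the fingers measure 114 mm over their backs; the gripper's body (76 mm by 85 mm) begins 54 mm behind the grasp point. The pads swing forward as they close: fully open they stand 13 mm farther back than shut.
Start: joints at [1.075, 0.307, 1.506, -0, 1.328, -0.073], TCP at [0.235, 0.525, 0.405] pointing down, gripper open.
Joint ranges: [-3.12, 3.12], [-1.05, 2.28], [0.14, 2.33], [-1.42, 4.57], [0.1, 2.73], [-2.68, 2.68]. Speed limits (rad/s): [2.57, 2.57, 3.14, 3.14, 3.14, 3.14].

## Interface

Orientations are given as [roll, pitch, yaw] about the fixed x, y, z axes, in that order (R = Rz(yaw) Ry(pitch) Rx(roll)).
In Python, from cell import observe, capture, calibration, hand_in gives the robot as it stands.
- The arm moves only by the shell command python3 -m crank 'ROWS' [OPENING] [FORCE]. ROWS is JSON, a list of rows, each a list of 4 numbers: the shift along the tool's x, y, z in mm, then the turn about the tool's z in rad. In form: [[x, y, z, twist], ...]. A call has 1 to 10 rows; each row is the pose to reach, as a shift and turn from the pose commanded when the call began, along the tool's axes at that moment; what a row does not reach only later rows make up. A row lasts 1/8 s, in which the tool goes at most 62.5 mm and 10.7 degrees, less where a joint would pass 70% of its speed; a pose out of reach is approached as far as the arm can. A call with a gripper value outside its range is refused whole. OPENING is the opening, from 0 (shut) to 1 (fully open), set as the call begins (- or left out, the last holds). The fingers move at their own pace and stop on an object; FORCE is the grip in N (left out, the last holds). Time passes only in rows, so rows that repeat a pose let the fingers close. It gives the time, the measured TCP pose, the force, the opening and the grip force at its end, in the units of the state.
- observe(): the state, without advancing time (a new reading comes with each control period).
- capture(name): name is "scene" or "top"; returns the picture (400x640x3 uint8, red, green, blue); there is no depth.
- calibration(name): a dict with "fovy" (degrees; the focal length in pixels is half the picture's height over the tangent of half this angle, whatever the lens; pixels are square), "cx", "cy" (the principal point, pixels), "k1" (the pictures are not rectified: a ray, as slopes to the right and down, at radius r is drawn at 1 + k1 r^2 times it, then the intrinsics apply), "R" (3x3) and "t" (3): a world point X has camera coordinates R X + t. Camera axes: x right, y down, z forward; pixel columns grow to the right and rows downward; lengths in m; the calibration is good to about 2 mm. A picture is of the moment at which its call begins. calibration takes no time and is no camera call.
- hand_in(): hands the job in; it is judged then, once.
The state is a dict: "time_s": time; "q": joint angles; "qd": joint speeds; "tau": joint torques, N m; "ee_pos": TCP position; "orientation": TCP orientation; "wrist_force": force on the tool from outside, world axes, zero at the start; "torque": the same for the moment, N m; "finger_gap": finger opening in m; "grip_force": force on a finger pad.
Only numpy, scipy, OpenCV 4.12 (cv2) and the standard library are available. Lean on these libraries where they do the work, as an engineer would, in place of code of your own. Each camera call takes 0.05 s, during which the arm holds its last target. There are 200 camera calls.

## Working session

There is one attempt and no reset: what is moved stays moved. The work goes in short steps, Python scripts to look and compute and a shell command to move; the robot and the scene stay as the last step left them, time stands still between calls to the robot, and variables do not carry over. Pictures are saved under pics/ and viewed, at most 10 in all, crops included, and the job is handed in when it is done.

```bash
mkdir -p pics; ls; python3 - <<'E'
from cell import *
import cv2
for n in("scene","top"):
    cv2.imwrite(f"pics/{n}0.png",capture(n)[:,:,::-1]); print(n,calibration(n))
print(observe())
E
```

```text
pics
scene {'fovy': 45.27001062720289, 'cx': 312.41195195861553, 'cy': 196.14095699646006, 'k1': -0.1400702838090174, 'R': array([[ 0.54960135,  0.83540499, -0.00607133],
       [ 0.63430705, -0.42200925, -0.64773665],
       [-0.54368459,  0.35214584, -0.76184012]]), 't': array([-0.30150692, -0.22406423,  2.11430373])}
top {'fovy': 48.35157398080148, 'cx': 319.5489024135027, 'cy': 191.5468831539096, 'k1': -0.022899658067611073, 'R': array([[ 0.02113189, -0.99970793, -0.01172626],
       [-0.99486285, -0.01986514, -0.09926369],
       [ 0.09900175,  0.01376365, -0.99499207]]), 't': array([0.0188897 , 0.52883004, 1.41743535])}
{'time_s': 0.1, 'q': array([ 1.07551191e+00,  3.07501234e-01,  1.50754137e+00,  2.34697265e-05,
        1.32840041e+00, -7.35131932e-02]), 'qd': array([-3.41622305e-03, -3.22916569e-03, -2.84200219e-03, -1.93744310e-03,
       -1.09941055e-03,  9.22819733e-05]), 'tau': array([-3.98414259e-04, -4.58529711e+01, -2.52607584e+01, -1.05406580e-04,
        5.61444453e-03, -5.69151553e-06]), 'ee_pos': array([0.2352717 , 0.52432976, 0.40387164]), 'orientation': array([-3.13974897e+00, -1.58614765e-04,  2.71981563e+00]), 'wrist_force': array([0.48999482, 0.6770495 , 0.54494307]), 'torque': array([-0.01959468,  0.04693043, -0.01642966]), 'grip_force': 0.0, 'finger_gap': 0.08586225615491455}
```

View pics/scene0.png

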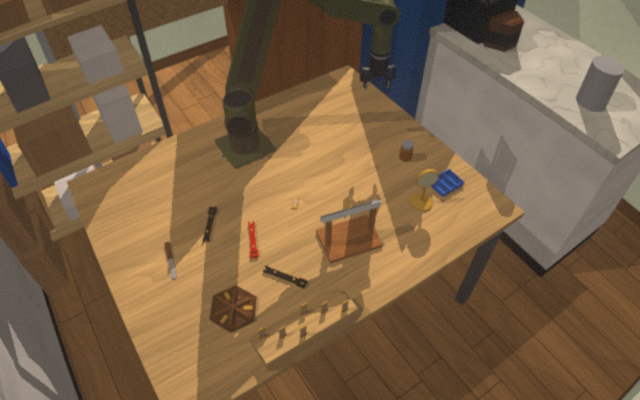

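View pics/top0.png

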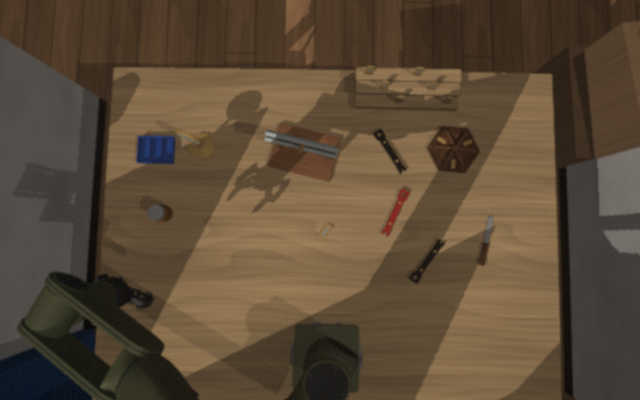

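Wrench-shaped things in the top view: red (395,211), black (390,150) and black (427,260). The red one fits the description. I'll confirm it in an enlarged crop, together with the stand.

```bash
python3 - <<'E'
import cv2,numpy as np
a=cv2.imread('pics/top0.png');b=cv2.imread('pics/scene0.png')
f=lambda im,x,y,w,h,s:cv2.convertScaleAbs(cv2.resize(im[y:y+h,x:x+w],None,fx=s,fy=s,interpolation=cv2.INTER_CUBIC),alpha=1.5)
# left: top wrench (370,175)x6 ; right: top stand (255,115) x4... 
o=np.zeros((600,800,3),np.uint8)
c=f(a,365,175,55,75,7.2727);o[:c.shape[0],:400]=c[:,:400]
c=f(a,255,115,100,70,4);o[:280,400:]=c
c=f(b,305,190,90,75,4.2667);o[280:,400:400+c.shape[1]]=c[:320,:400]
cv2.imwrite('pics/crop1.png',o)
E
```

```text
(no output)
```

View pics/crop1.png

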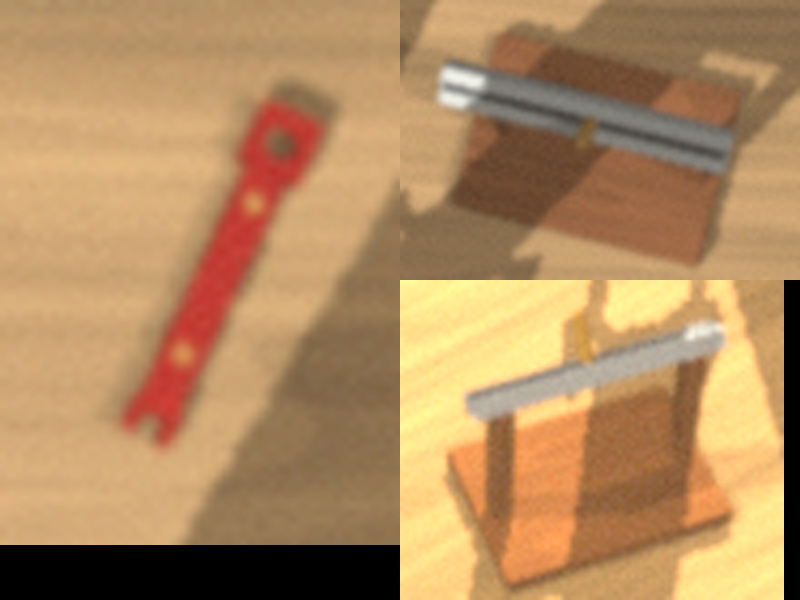

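Confirmed: the red wrench has its square eye at top px (403.6,195) and its jaws at about (384.8,235). The track runs from top px (265,135) to (337,153). The peg's base is at about (302,144) and its tip at about (301,152). Next I fit poses.

```bash
cat > h.py <<'E'
from cell import *
import numpy as np
from scipy.optimize import least_squares
from scipy.spatial.transform import Rotation as Ro
def proj(n,X):
    c=calibration(n);X=np.atleast_2d(X)@c['R'].T+c['t'];s=X[:,:2]/X[:,2:]
    s=s*(1+c['k1']*(s**2).sum(1,keepdims=True));f=200/np.tan(np.radians(c['fovy']/2))
    return s*f+[c['cx'],c['cy']]
def plane(n,uv,z):
    return np.r_[least_squares(lambda p:(proj(n,[p[0],p[1],z])[0]-uv),[.6,0]).x,z]
def track(x,y,yaw):  # rotation, origin of face
    R=Ro.from_euler('z',yaw)*Ro.from_euler('y',-.63)
    return R.as_matrix(),np.array([x,y,.17])
A=lambda p,s,ox,oy:(np.array(p)+.5)/s-.5+[ox,oy]
E
python3 - <<'E'
from h import *
w=lambda p:A(p,7.2727,365,175)
eye=plane('top',w((281,144)),.009);
jaw=plane('top',w((148,438)),.008)
print('eye',eye,'jaw',jaw,'len',np.linalg.norm((eye-jaw)[:2]),'(147)')
for p in((281,144),(148,438)):print(w(p))
d=(eye-jaw)[:2];d/=np.linalg.norm(d)
print('org',eye[:2]-.06*d, jaw[:2]+.087*d,'yaw',np.arctan2(d[1],d[0]))
T=lambda x,y:A((x-400,y),4,255,115); S=lambda x,y:A((x-400,y-280),4.2667,305,190)
loc=np.array([[15,110,0],[-15,110,0],[-15,-110,0],[15,-110,0]])*1e-3
px=np.array([T(446,62),T(438,103),T(723,172),T(735,130)])
def res(p):
    R,o=track(*p[:3]);P=lambda l:np.array(l)@R.T+o
    r=[proj('top',P(loc))-px]
    r+=[proj('top',P([0,p[3],0]))-T(589,118),proj('top',P([0,p[3],.044]))-T(583,147),
        proj('scene',P([0,p[3],.044]))-S(577,314)]
    return np.vstack(r).ravel()
s=least_squares(res,[.7,.1,0,0],loss='soft_l1');print(s.x);print(res(s.x).reshape(-1,2).round(1))
R,o=track(*s.x[:3]);print('pegbase',R@[0,s.x[3],0]+o,'tip',R@[0,s.x[3],.044]+o)
E
```

```text
eye [ 0.52625    -0.24401563  0.009     ] jaw [ 0.39328633 -0.18524361  0.008     ] len 0.14537361090850123 (147)
[403.20639515 194.36882451]
[384.91882657 234.7939761 ]
org [ 0.47137195 -0.21975867] [ 0.4728595 -0.2204162] yaw -0.41619432282044944
[ 0.65412921  0.0858706  -0.21977424 -0.00492113]
[[-0.6  0.6]
 [ 0.1 -0.5]
 [ 0.7 -0.5]
 [-0.2  1. ]
 [ 0.6  0.2]
 [-0.7 -1. ]
 [-0.3 -0.2]]
pegbase [0.65305636 0.08106784 0.17      ] tip [0.62775751 0.08671916 0.20555321]
```

```bash
cat >> h.py <<'E'
def row(x,y,z,yaw=None,full=True):
    s=observe();R=Ro.from_euler('xyz',s['orientation']).as_matrix()
    d=R.T@(np.array([x,y,z])-s['ee_pos'])*1e3
    tw=0 if yaw is None else -(((yaw-s['orientation'][2])+np.pi)%(2*np.pi)-np.pi)
    print(np.r_[d.round(1),round(tw,3)])
E
python3 -m crank '[[-62,-27,0,0],[-124,-54,0,0],[-186,-81,0,0],[-248,-108,0,0],[-300,-135,0,0],[-336,-150,0,0]]' 1 
python3 - <<'E'
from h import *
print(observe()['ee_pos'],observe()['orientation'])
row(.437,-.205,.29,2.7254)
E
```

```text
time_s: 0.85
ee_pos: [0.4815, 0.2482, 0.4044]
orientation: [-3.141, -0.0, 2.719]
wrist_force: [0.5, 0.6, -1.1]
finger_gap: 0.0854
grip_force: 0.0
[0.48151073 0.24818558 0.40440075] [-3.14110834e+00 -4.15957569e-04  2.71914497e+00]
[-1.453e+02 -4.315e+02  1.145e+02 -6.000e-03]
```

```bash

python3 -m crank '[[-18,-54,0,0],[-37,-108,0,0],[-55,-162,0,0],[-73,-216,10,0],[-91,-270,30,0],[-109,-324,60,0],[-127,-378,90,-0.006],[-145,-431,114,-0.006],[-145,-431,114,-0.006]]' 0.6
python3 - <<'E'
from h import *
import cv2
row(.437,-.205,.175,2.7254); print(observe()['orientation'])
a=capture('top');b=capture('scene')
f=lambda im,x,y,w,h,s:cv2.convertScaleAbs(cv2.resize(im[y:y+h,x:x+w],None,fx=s,fy=s,interpolation=cv2.INTER_CUBIC),alpha=1.5)[:,:,::-1]
cv2.imwrite('pics/c2.png',np.hstack([f(a,350,170,80,100,5),f(b,215,190,80,100,5)]))
E
```

```text
time_s: 1.98
ee_pos: [0.4355, -0.2056, 0.2887]
orientation: [-3.141, -0.003, 2.72]
wrist_force: [-0.3, 1.0, 0.4]
finger_gap: 0.0513
grip_force: 0.0
[-1.500e+00  1.200e+00  1.137e+02 -5.000e-03]
[-3.14108913 -0.00317383  2.72034737]
```

View pics/c2.png

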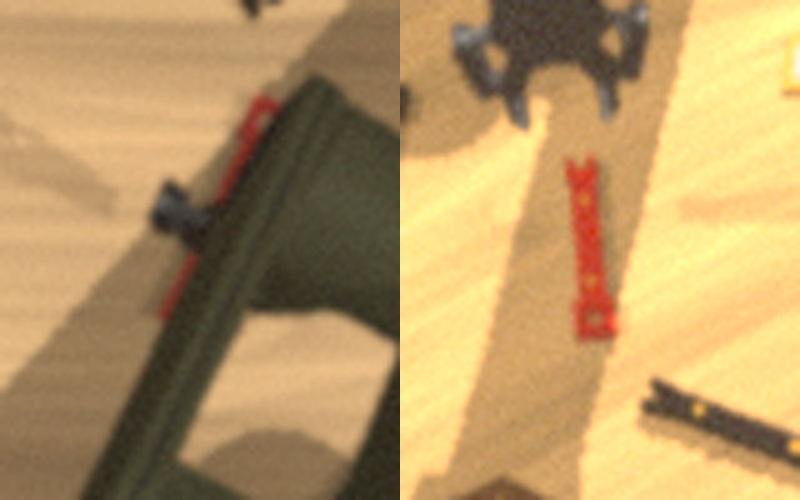

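The gripper straddles the wrench line, with the scene crop showing the eye at (597,320) and the jaws at (582,160). I cross-check the wrench pose from the scene view before descending.

```bash
python3 - <<'E'
from h import *
e=plane('scene',A((197,320),5,215,190),.009);j=plane('scene',A((183,161),5,215,190),.008);print(e,j)
d=(e-j)[:2];print(np.linalg.norm(d),np.arctan2(d[1],d[0])); d/=np.linalg.norm(d);print(e[:2]-.098*d)
E
```

```text
[ 0.53040177 -0.24177983  0.009     ] [ 0.39635603 -0.1799994   0.008     ]
0.14759770547966045 -0.43187362312839517
[ 0.44139983 -0.20075966]
```

```bash

python3 -m crank '[[-1,2,50,0],[-1,2,90,0],[-1,2,105,0],[-1,2,113,0],[-1,2,113,0]]' 0.6
python3 -m crank '[[0,0,0,0],[0,0,0,0],[0,0,0,0],[0,0,0,0],[0,0,0,0]]' 0 30
```

```text
time_s: 2.7
ee_pos: [0.4385, -0.2001, 0.178]
orientation: [3.141, 0.0, 2.727]
wrist_force: [-0.1, -0.8, -0.5]
finger_gap: 0.051
grip_force: 0.0
time_s: 3.32
ee_pos: [0.4385, -0.2012, 0.1788]
orientation: [3.141, 0.002, 2.725]
wrist_force: [-0.0, 0.4, 6.8]
finger_gap: 0.0187
grip_force: 29.5
```

```bash

python3 -m crank '[[0,0,-30,0],[0,0,-90,0],[0,0,-150,0],[0,0,-180,0],[0,0,-180,0]]'
python3 - <<'E'
from h import *
import cv2
s=observe();print(s['ee_pos'],s['orientation'])
# swivel stations: track y=-75 (right end, far from the peg)
st=np.load('st.npy') if 0 else np.array([.6541,.0859,-.2198,-.0049])
R,o=track(*st[:3]);a=st[2]
fx=np.array([np.cos(a),np.sin(a),0]);fy=R[:,1]
for Y in(-.07,.07):print(Y,o+fy*Y)
a=capture('top');b=capture('scene')
f=lambda im,x,y,w,h,s:cv2.convertScaleAbs(cv2.resize(im[y:y+h,x:x+w],None,fx=s,fy=s,interpolation=cv2.INTER_CUBIC),alpha=1.5)[:,:,::-1]
cv2.imwrite('pics/c3.png',np.hstack([f(a,350,150,100,125,4),f(b,215,125,100,125,4)]))
E
```

```text
time_s: 3.95
ee_pos: [0.4387, -0.2014, 0.3607]
orientation: [-3.141, 0.007, 2.726]
wrist_force: [0.7, -0.2, -1.2]
finger_gap: 0.0188
grip_force: 29.8
[ 0.43871857 -0.20144188  0.36072752] [-3.14085248  0.00713371  2.72556767]
-0.07 [0.63883759 0.01758412 0.17      ]
0.07 [0.66936241 0.15421588 0.17      ]
```

View pics/c3.png

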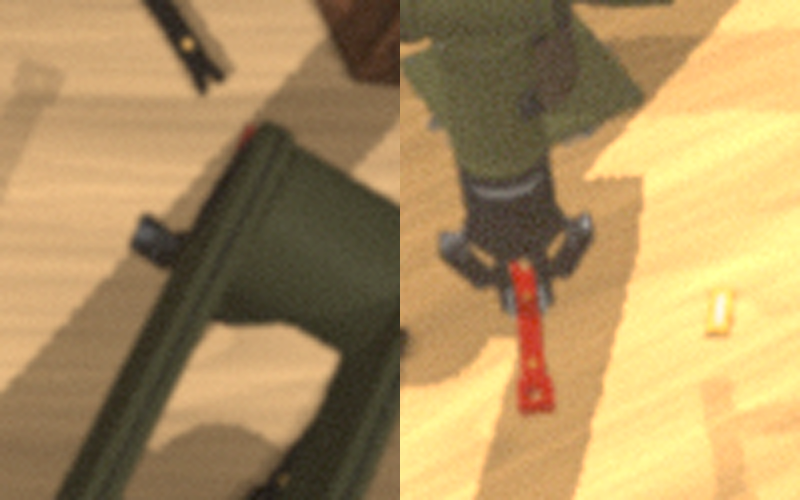

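The wrench is held level, with the eye at about (537,395) in the scene crop. I measure where the eye sits relative to the TCP.

```bash
python3 - <<'E'
from h import *
s=observe();
for z in(.186,.190,.194):
    e=plane('scene',A((137,395),4,215,125),z);d=e-s['ee_pos'];c,n=np.cos(s['orientation'][2]),np.sin(s['orientation'][2])
    print(z,e,'tool x',c*d[0]+n*d[1],'tool y',n*d[0]-c*d[1])
E
```

```text
0.186 [ 0.52760087 -0.23951352  0.186     ] tool x -0.09803263567816044 tool y 0.0009358707438572728
0.19 [ 0.53051135 -0.24060197  0.19      ] tool x -0.10113472938905717 tool y 0.0011164292328805989
0.194 [ 0.53342182 -0.24169043  0.194     ] tool x -0.10423682309995397 tool y 0.0012969877219040221
```

```bash
cat >> h.py <<'E'
st=np.array([.6541,.0859,-.2198,-.0049]);R_,o_=track(*st[:3])
fx=np.array([np.cos(st[2]),np.sin(st[2]),0]);fy=R_[:,1]
def swiv(th,Y,dz=0,L=.107,h=.006):
    c,s=np.cos(th),np.sin(th);e=.015*np.array([np.cos(.63),np.sin(.63)])
    P=e-[L*c+h*s,L*s-h*c]
    return o_+fy*Y+fx*P[0]+[0,0,P[1]+.172+dz]
E
python3 - <<'E'
from h import *
row(*swiv(0,-.07,.030),2.9218)
E
```

```text
[-2.800e+00  2.626e+02 -2.940e+01 -1.960e-01]
```

```bash

python3 -m crank '[[0,40,-20,-0.1],[0,95,-29,-0.196],[0,150,-29,-0.196],[-2,205,-29,-0.196],[-3,245,-29,-0.196],[-3,263,-29,-0.196],[-3,263,-29,-0.196]]'
python3 - <<'E'
from h import *
import cv2
print(observe()['orientation'])
for a in((0,-.07,.010),(0,-.07,0),(.1,-.07),(.21,-.07),(.32,-.07),(.42,-.07),(.53,-.07),(.63,-.07)): row(*swiv(*a),2.9218)
a=capture('top');b=capture('scene')
f=lambda im,x,y,w,h,s:cv2.convertScaleAbs(cv2.resize(im[y:y+h,x:x+w],None,fx=s,fy=s,interpolation=cv2.INTER_CUBIC),alpha=1.5)[:,:,::-1]
cv2.imwrite('pics/c4.png',np.hstack([f(a,255,110,100,125,4),f(b,290,140,100,125,4)]))
E
```

```text
time_s: 4.92
ee_pos: [0.547, 0.0389, 0.385]
orientation: [-3.14, -0.003, 2.924]
wrist_force: [0.1, -0.9, -0.9]
finger_gap: 0.0188
grip_force: 29.8
[-3.14036395 -0.00322229  2.9236586 ]
[ 5.00e-01 -8.00e-01  1.81e+01  2.00e-03]
[ 5.00e-01 -8.00e-01  2.81e+01  2.00e-03]
[ 5.00e-01 -8.00e-01  3.89e+01  2.00e-03]
[-7.00e-01 -7.00e-01  5.06e+01  2.00e-03]
[-3.20e+00 -7.00e-01  6.21e+01  2.00e-03]
[-6.50e+00 -7.00e-01  7.23e+01  2.00e-03]
[-1.14e+01 -7.00e-01  8.30e+01  2.00e-03]
[-1.68e+01 -7.00e-01  9.23e+01  2.00e-03]
```

View pics/c4.png

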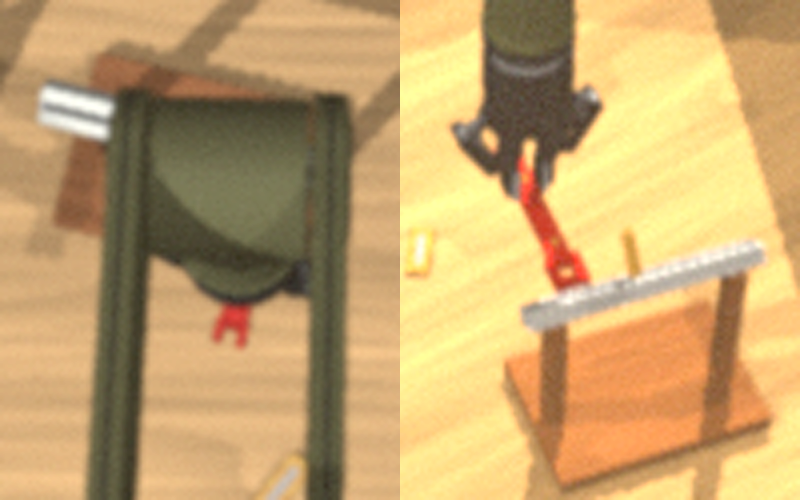

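The scene crop shows the eye at (566,268), just above the track, the peg tip at (629,232) and the peg base at about (632,280). I compare these with the predictions.

```bash
python3 - <<'E'
from h import *
s=observe()
S=lambda x,y:A((x-400,y),4,290,140)
e=s['ee_pos']+fx*.100;e[2]-=.169
print('eye pred',proj('scene',e),'seen',S(566,268))
d=np.array([.03,0,0])
for k in range(3):
    d=np.zeros(3);d[k]=.01;print('  +10mm',k,proj('scene',e+d)-proj('scene',e))
for t,p in((.044,(629,231)),(0,(632,281))):print('peg',t,proj('scene',R_@[0,st[3],t]+o_),S(*p))
for l,p in(([.015,-.11,0],(0,0)),([.015,.11,0],(0,0)),([-.015,.11,0],(0,0)),([-.015,-.11,0],(0,0))):
    q=proj('scene',R_@l+o_)[0];print('track corner in crop',l,(q-[290,140]+.5)*4+[400,0])
E
```

```text
eye pred [[331.63073128 207.34373442]] seen [331.125 206.625]
  +10mm 0 [[1.71178719 1.93906732]]
  +10mm 1 [[ 2.44787994 -1.28327901]]
  +10mm 2 [[ 0.07387606 -1.89118362]]
peg 0.044 [[345.80342214 197.4066884 ]] [346.875 197.375]
peg 0 [[348.28397856 209.37919446]] [347.625 209.875]
track corner in crop [0.015, -0.11, 0] [527.25939091 318.22926901]
track corner in crop [0.015, 0.11, 0] [761.79553758 246.35139463]
track corner in crop [-0.015, 0.11, 0] [747.83373139 239.50590825]
track corner in crop [-0.015, -0.11, 0] [516.78889601 309.93556017]
```

```bash

python3 -m crank '[[0,0,10,0],[0,0,18,0],[0,0,23,0],[0,0,28,0],[0,0,33,0],[0,0,39,0]]'

```

```text
time_s: 5.78
ee_pos: [0.5472, 0.0384, 0.3479]
orientation: [-3.142, 0.001, 2.922]
wrist_force: [-0.5, -0.4, 2.4]
finger_gap: 0.0188
grip_force: 30.2
```

```bash

python3 -m crank '[[0,0,6,0],[-1,0,12,0],[-2,0,18,0],[-4,0,24,0]]'

```

```text
time_s: 6.28
ee_pos: [0.5508, 0.0377, 0.3231]
orientation: [3.142, -0.001, 2.922]
wrist_force: [-2.4, 0.3, 1.5]
finger_gap: 0.019
grip_force: 30.1
```

```bash

python3 -m crank '[[-2,0,6,0],[-4,0,12,0],[-7,0,18,0],[-10,0,23,0]]'

```

```text
time_s: 6.78
ee_pos: [0.5606, 0.0354, 0.3]
orientation: [-3.141, -0.001, 2.922]
wrist_force: [-3.4, 0.8, 0.4]
finger_gap: 0.0191
grip_force: 29.5
```

```bash

python3 -m crank '[[-1,0,2,0],[-2,0,4,0],[-3,0,6,0],[-3,0,6,0]]'
python3 - <<'E'
from h import *
import cv2
print(swiv(.63,-.07)-observe()['ee_pos'])
b=capture('scene')
f=lambda im,x,y,w,h,s:cv2.convertScaleAbs(cv2.resize(im[y:y+h,x:x+w],None,fx=s,fy=s,interpolation=cv2.INTER_CUBIC),alpha=1.5)[:,:,::-1]
cv2.imwrite('pics/c5.png',f(b,295,150,90,80,7))
E
```

```text
time_s: 7.28
ee_pos: [0.5635, 0.0347, 0.2946]
orientation: [-3.141, -0.001, 2.922]
wrist_force: [-2.9, 0.5, 1.4]
finger_gap: 0.019
grip_force: 29.5
[-0.00066194 -0.00016167 -0.00194259]
```

View pics/c5.png

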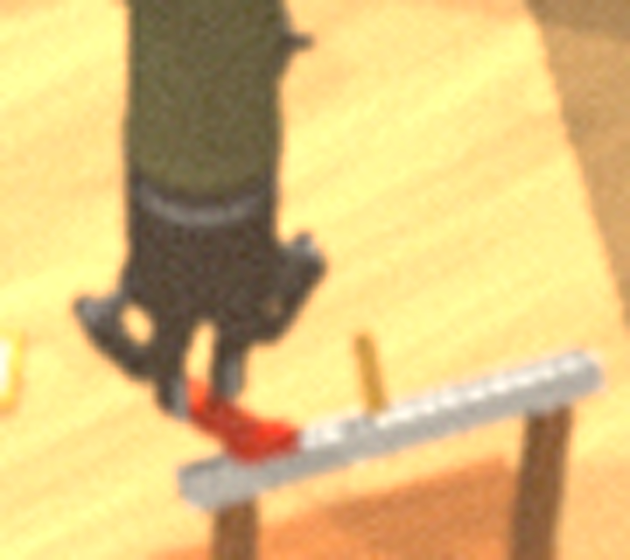

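The wrench now lies tilted along the face (head at (265,440), peg at (370,375)). I nudge it to feel whether it is flush.

```bash

python3 -m crank '[[-0.6,0,1,0],[-1,0,2,0],[-1,0,2,0]]'

```

```text
time_s: 7.7
ee_pos: [0.5647, 0.0345, 0.2926]
orientation: [3.142, -0.0, 2.922]
wrist_force: [-3.3, 0.9, 1.0]
finger_gap: 0.0191
grip_force: 29.6
```

```bash

python3 -m crank '[[-0.6,0,1,0],[-1,0,2,0],[-1,0,2,0]]'

```

```text
time_s: 8.07
ee_pos: [0.5658, 0.0342, 0.2907]
orientation: [-3.142, 0.0, 2.922]
wrist_force: [-3.9, 0.6, 0.6]
finger_gap: 0.0189
grip_force: 29.7
```

```bash

python3 -m crank '[[-0.6,0,1,0],[-1,0,2,0],[-1,0,2,0]]'

```

```text
time_s: 8.45
ee_pos: [0.5669, 0.034, 0.2888]
orientation: [3.141, 0.001, 2.922]
wrist_force: [-3.8, 0.5, 2.0]
finger_gap: 0.0191
grip_force: 29.9
```

```bash

python3 -m crank '[[-0.6,0,1,0],[-1,0,2,0],[-1,0,2,0]]'

```

```text
time_s: 8.82
ee_pos: [0.568, 0.0337, 0.2869]
orientation: [3.141, 0.001, 2.922]
wrist_force: [-2.1, -0.2, 2.5]
finger_gap: 0.0187
grip_force: 30.0
```

```bash

python3 -m crank '[[19,0,-26,0],[38,0,-53,0],[44,30,-50,0],[44,65,-48,0],[44,65,-48,0]]'
python3 - <<'E'
from h import *
import cv2
s=observe();L=.1;th=.65
e=s['ee_pos']+fx*L*np.cos(th)+[0,0,-.172+L*np.sin(th)]
print('orient',s['orientation'],'eye in track',R_.T@(e-o_))
b=capture('scene');t=capture('top')
print('pred',(proj('scene',e)-[315,155])*7)
f=lambda im,x,y,w,h,s:cv2.convertScaleAbs(cv2.resize(im[y:y+h,x:x+w],None,fx=s,fy=s,interpolation=cv2.INTER_CUBIC),alpha=1.5)[:,:,::-1]
cv2.imwrite('pics/c6.png',f(b,315,155,70,70,8))
E
```

```text
time_s: 9.45
ee_pos: [0.5398, 0.1086, 0.3348]
orientation: [3.14, 0.002, 2.924]
wrist_force: [0.2, -0.3, -0.7]
finger_gap: 0.0194
grip_force: 29.5
orient [3.14036747e+00 2.02573045e-03 2.92433992e+00] eye in track [ 0.00156507 -0.00277278  0.0648238 ]
pred [[212.40793391 256.17872746]]
```

View pics/c6.png

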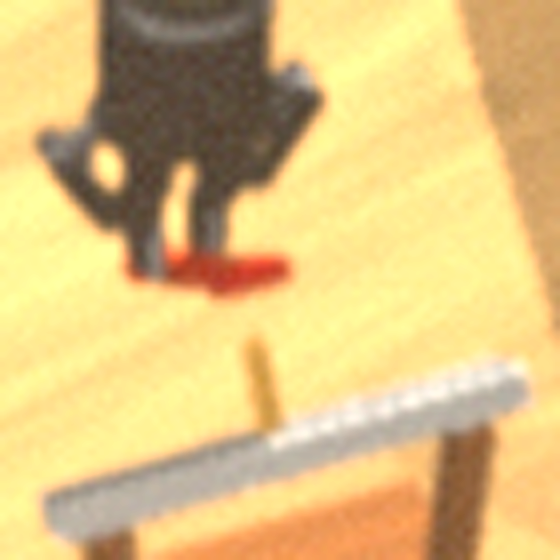

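The head appears nearly edge-on (crop (170..290, 255..295)), so the wrench seems tilted more than planned. I fit the tilt to its red silhouette.

```bash
cat > fit.py <<'E'
from h import *
import cv2
from scipy.optimize import minimize
def outline(s,th,dz,L,up=8,off=(315,155),dy=0):
    fxx=-np.array([np.cos(s['orientation'][2]),np.sin(s['orientation'][2]),0]);fyy=np.array([-fxx[1],fxx[0],0])
    piv=s['ee_pos']+[0,0,-.172+dz]+fyy*dy; ax=fxx*np.cos(th)+[0,0,np.sin(th)]; n=-fxx*np.sin(th)+[0,0,np.cos(th)]
    m=np.zeros((70*up,70*up),np.uint8)
    for x0,x1,w in((L-15,L+15,15),(L-130,L-15,10),(L-147,L-130,12)):
        P=[piv+(ax*x+n*z+fyy*y)*1 for x in(x0*1e-3,x1*1e-3) for y in(-w*1e-3,w*1e-3) for z in(-.006,.006)]
        q=((proj('scene',P)-off+.5)*up).astype(np.float32)
        cv2.fillConvexPoly(m,cv2.convexHull(q).astype(int),255)
    return cv2.GaussianBlur(m,(0,0),up*.5)/255.
def fit(s,img,up=8,off=(315,155)):
    c=cv2.resize(img[off[1]:off[1]+70,off[0]:off[0]+70],None,fx=up,fy=up,interpolation=cv2.INTER_CUBIC).astype(float)
    red=np.clip((c[:,:,0]-c[:,:,1])/110.,0,1.2)-0; red=np.clip((red-.45)/.4,0,1)
    valid=c.sum(2)>190   # not gripper
    return red,valid
def run(s,img):
    red,valid=fit(s,img)
    best=[]
    for th in np.arange(.45,1.15,.05):
        r=minimize(lambda p:(np.abs(outline(s,th,p[0]*1e-3,100+p[1],dy=p[2]*1e-3)-red)*valid).sum(),[0,0,0],method='Nelder-Mead',options=dict(maxiter=60,initial_simplex=[[0,0,0],[3,0,0],[0,3,0],[0,0,3]]))
        best.append((round(r.fun),round(th,2),r.x.round(1)))
    for b in best:print(*b)
if __name__=='__main__':
    s=observe();img=capture('scene');run(s,img)
E
python3 fit.py
```

```text
Traceback (most recent call last):
  File "fit.py", line 26, in <module>
    s=observe();img=capture('scene');run(s,img)
                                     ~~~^^^^^^^
  File "fit.py", line 22, in run
    r=minimize(lambda p:(np.abs(outline(s,th,p[0]*1e-3,100+p[1],dy=p[2]*1e-3)-red)*valid).sum(),[0,0,0],method='Nelder-Mead',options=dict(maxiter=60,initial_simplex=[[0,0,0],[3,0,0],[0,3,0],[0,0,3]]))
  File "fit.py", line 22, in <lambda>
    r=minimize(lambda p:(np.abs(outline(s,th,p[0]*1e-3,100+p[1],dy=p[2]*1e-3)-red)*valid).sum(),[0,0,0],method='Nelder-Mead',options=dict(maxiter=60,initial_simplex=[[0,0,0],[3,0,0],[0,3,0],[0,0,3]]))
                                ~~~~~~~^^^^^^^^^^^^^^^^^^^^^^^^^^^^^^^^^^^^^^
  File "fit.py", line 10, in outline
    q=((proj('scene',P)-off+.5)*up).astype(np.float32)
        ~~~~^^^^^^^^^^^
  File "h.py", line 6, in proj
    c=calibration(n);X=np.atleast_2d(X)@c['R'].T+c['t'];s=X[:,:2]/X[:,2:]
ValueError: time passes only in moves, steps and waits
```

```bash
sed -i "s/^def proj/_C={n:calibration(n) for n in('scene','top')}\ndef proj/; s/c=calibration(n);/c=_C[n];/" h.py; python3 fit.py
```

```text
10234 0.45 [ 26.3 -38.    7. ]
9538 0.5 [ 17.9 -33.7   5.4]
5892 0.55 [-1557.  -2808.   1192.2]
8181 0.6 [ 18.  -21.5   2.4]
8067 0.65 [ 13.4 -17.9   2.5]
7884 0.7 [ 7.5 -9.9  3.4]
7377 0.75 [1.3 1.8 1.1]
6773 0.8 [-7.  -1.6  6.1]
6662 0.85 [-14.5  10.9   4.5]
6592 0.9 [-22.9  13.2   5.5]
7282 0.95 [-28.4   1.4  17. ]
6541 1.0 [ 131.  -148.1   31.6]
6739 1.05 [ 92.7 -13.5  -0.1]
8608 1.1 [37.7 20.  15.4]
```

```bash
sed -i "s/valid=c.sum(2)>190 .*/rg=c[:,:,0]-c[:,:,1]; valid=(c.sum(2)>190)|(rg>30); red=np.clip((rg-40)\/40,0,1)/" fit.py
python3 - <<'E'
from fit import *
s=observe();img=capture('scene');red,valid=fit(s,img)
ys,xs=np.where(red>.5);print('red px',len(xs),xs.min(),xs.max(),ys.min(),ys.max())
print('cols',[(x,*np.percentile(ys[xs==x],[0,100]).astype(int)) for x in range(xs.min(),xs.max(),12)])
for b in (lambda:0,):
  for th in np.arange(.5,1.1,.05):
    r=minimize(lambda p:(np.abs(outline(s,th,p[0]*1e-3,100+p[1],dy=p[2]*1e-3)-red)*valid).sum()+4*(p**2).sum(),[0,0,0],method='Nelder-Mead',options=dict(maxiter=80,initial_simplex=[[0,0,0],[3,0,0],[0,3,0],[0,0,3]]))
    m=outline(s,th,0,100)*valid>.5;yy,xx=np.where(m)
    print(round(th,2),round(r.fun),r.x.round(1),'nominal ext',xx.min(),xx.max(),yy.min(),yy.max(),len(xx))
E
```

```text
red px 7265 158 420 241 559
cols [(158, np.int64(250), np.int64(257)), (170, np.int64(242), np.int64(559)), (182, np.int64(253), np.int64(284)), (194, np.int64(260), np.int64(559)), (206, np.int64(261), np.int64(291)), (218, np.int64(257), np.int64(559)), (230, np.int64(253), np.int64(298)), (242, np.int64(254), np.int64(545)), (254, np.int64(250), np.int64(559)), (266, np.int64(251), np.int64(543)), (278, np.int64(251), np.int64(282)), (290, np.int64(542), np.int64(549)), (302, np.int64(548), np.int64(559)), (314, np.int64(552), np.int64(559)), (326, np.int64(510), np.int64(559)), (338, np.int64(533), np.int64(559)), (350, np.int64(530), np.int64(555)), (362, np.int64(534), np.int64(549)), (374, np.int64(500), np.int64(541)), (386, np.int64(526), np.int64(547)), (398, np.int64(514), np.int64(536)), (410, np.int64(511), np.int64(528))]
0.5 46711 [11.  -6.8  4.2] nominal ext 104 293 213 362 10406
0.55 45932 [ 9.3 -7.5  4.9] nominal ext 105 291 218 351 9855
0.6 45035 [11.8 -6.4  2.1] nominal ext 106 289 222 338 9106
0.65 44150 [ 8.6 -3.5  4. ] nominal ext 107 286 227 326 8355
0.7 43349 [ 4.3 -0.6  2.7] nominal ext 108 283 232 313 7546
0.75 42700 [-0.4  1.   2.7] nominal ext 110 280 237 300 6775
0.8 42605 [-6.7  2.9  3.6] nominal ext 111 277 240 288 5917
0.85 43286 [-12.8   2.7   4.5] nominal ext 112 274 229 283 5050
0.9 44396 [-16.9   1.3   4.7] nominal ext 113 271 217 287 4423
0.95 45800 [-19.4  -0.2   6.9] nominal ext 114 267 205 292 5101
1.0 46847 [-9.2  0.8  3.7] nominal ext 116 263 192 296 5577
1.05 47451 [-5.9 -1.1  5.8] nominal ext 117 259 183 301 5882
1.1 47536 [-0.4  1.2  7.2] nominal ext 118 255 180 306 6016
```

```bash
python3 - <<'E'
from h import *
print('frame',plane('top',(326,229.5),.004),'jar',plane('top',(157,212),.085))
row(.44,.15,.335); row(.44,.15,.2045)
E
```

```text
frame [0.40652845 0.00638117 0.004     ] jar [0.44831943 0.53427155 0.085     ]
[106.   21.2  -0.5   0. ]
[106.   21.3 130.    0. ]
```

```bash

python3 -m crank '[[50,10,0,0],[106,21,0,0],[106,21,60,0],[106,21,105,0],[106,21,120,0],[106,21,120,0]]'

```

```text
time_s: 10.45
ee_pos: [0.4395, 0.1497, 0.2136]
orientation: [-3.14, -0.003, 2.921]
wrist_force: [0.6, -1.2, -0.9]
finger_gap: 0.0187
grip_force: 29.6
```

```bash

python3 -m crank '[[0,0,2,0],[0,0,4,0],[0,0,4,0]]'

```

```text
time_s: 10.82
ee_pos: [0.4402, 0.1504, 0.2113]
orientation: [3.141, 0.001, 2.922]
wrist_force: [-0.4, -0.0, 0.3]
finger_gap: 0.0185
grip_force: 29.5
```

```bash

python3 -m crank '[[0,0,2,0],[0,0,4,0],[0,0,6,0],[0,0,6,0]]'

```

```text
time_s: 11.32
ee_pos: [0.4427, 0.1505, 0.2064]
orientation: [3.14, 0.007, 2.923]
wrist_force: [2.4, -2.9, 9.7]
finger_gap: 0.0189
grip_force: 31.0
```

```bash

python3 -m crank '[[0,0,1,0],[0,0,2,0],[0,0,2,0]]'
python3 -m crank '[[0,0,-60,0],[0,0,-120,0],[-40,0,-150,0],[-50,0,-150,0],[-50,0,-150,0]]'
python3 - <<'E'
from fit import *
s=observe();img=capture('scene')
c=(proj('scene',s['ee_pos']+fx*.03+[0,0,-.15])[0]-35).astype(int);off=tuple(c)
red,valid=fit(s,img,off=off);red[480:]=0
for th in np.arange(.5,.95,.05):
    r=minimize(lambda p:(np.abs(outline(s,th,p[0]*1e-3,100+p[1],off=off,dy=p[2]*1e-3)-red)*valid).sum()+4*(p**2).sum(),[0,0,0],method='Nelder-Mead',options=dict(maxiter=80,initial_simplex=[[0,0,0],[3,0,0],[0,3,0],[0,0,3]]))
    print(round(th,2),round(r.fun),r.x.round(1))
E
```

```text
time_s: 11.7
ee_pos: [0.4434, 0.1505, 0.2048]
orientation: [3.139, 0.01, 2.923]
wrist_force: [5.2, -5.1, 12.2]
finger_gap: 0.0188
grip_force: 31.5
time_s: 12.32
ee_pos: [0.4885, 0.1393, 0.3518]
orientation: [-3.141, -0.002, 2.921]
wrist_force: [-0.5, -0.6, -0.9]
finger_gap: 0.019
grip_force: 30.2
0.5 43724 [10.3 -5.8  2.9]
0.55 42961 [ 7.9 -3.5  3. ]
0.6 42222 [ 3.9 -1.1  3.4]
0.65 41615 [0.1 0.7 3.3]
0.7 41410 [-4.8  2.9  4.2]
0.75 41987 [-9.6  5.2  3.6]
0.8 42910 [-13.3   3.2   4.5]
0.85 43948 [-14.9   1.5   3.9]
0.9 45167 [-17.8   0.7   5.9]
```

```bash
cat >> h.py <<'E'
def eye_row(n,x=0,y=-.0049,th=.66,L=.1005,dy=.002):
    e=R_@[x,y,n]+o_
    t=e-fx*L*np.cos(th)-fy*dy-[0,0,-.172+L*np.sin(th)]
    row(*t,2.9218)
E
python3 - <<'E'
from h import *
eye_row(.065)
E
```

```text
[-56.6 -22.7  18.   -0. ]
```

```bash

python3 -m crank '[[-30,-23,0,0],[-56.5,-23,5,0],[-56.5,-23,18,0],[-56.5,-23,18,0]]'
python3 - <<'E'
from h import *
import cv2
eye_row(.065);eye_row(.045)
b=capture('scene');t=capture('top')
f=lambda im,x,y,w,h,s:cv2.convertScaleAbs(cv2.resize(im[y:y+h,x:x+w],None,fx=s,fy=s,interpolation=cv2.INTER_CUBIC),alpha=1.5)[:,:,::-1]
cv2.imwrite('pics/c7.png',np.hstack([f(b,325,170,40,50,10),f(t,270,110,80,100,5)]))
s=observe();th=.66
e=s['ee_pos']+fx*.1005*np.cos(th)+fy*.002+[0,0,-.172+.1005*np.sin(th)]
ax=fx*np.cos(th)+[0,0,np.sin(th)];n=-fx*np.sin(th)+[0,0,np.cos(th)]
for u,v,w in((15,15,6),(15,-15,6),(15,-15,-6),(15,15,-6),(-15,-15,6),(-15,-15,-6)):
    print(u,v,w,((proj('scene',e+1e-3*(ax*u+fy*v+n*w))[0]-[325,170]+.5)*10).round())
print('peg tip',((proj('scene',R_@[0,-.0049,.044]+o_)[0]-[325,170]+.5)*10).round())
E
```

```text
time_s: 12.88
ee_pos: [0.5364, 0.105, 0.3318]
orientation: [-3.139, -0.008, 2.922]
wrist_force: [-0.2, 0.1, -0.4]
finger_gap: 0.019
grip_force: 30.2
[-1.3  0.1 -1.1  0. ]
[-13.2   0.2  15.    0. ]
15 15 6 [253. 197.]
15 -15 6 [172. 221.]
15 -15 -6 [179. 254.]
15 15 -6 [260. 230.]
-15 -15 6 [143. 207.]
-15 -15 -6 [150. 240.]
peg tip [213. 279.]
```

View pics/c7.png

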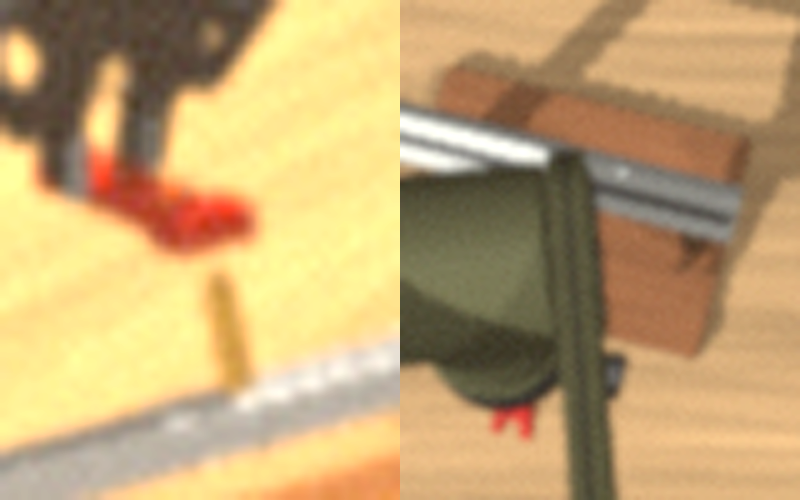

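The head is at (155..255, 190..250) and the peg tip at (218,278) in the crop, both within about 2 mm of the predictions. I descend along the peg axis.

```bash

python3 -m crank '[[-3,1,4,0],[-6,1,8,0],[-9,1,12,0],[-12,1,16,0],[-12,1,16,0]]'

```

```text
time_s: 13.6
ee_pos: [0.5508, 0.1033, 0.3184]
orientation: [3.141, -0.001, 2.922]
wrist_force: [-1.1, 1.4, 1.8]
finger_gap: 0.019
grip_force: 30.4
```

```bash

python3 -m crank '[[-1.5,0,2,0],[-3,0,4,0],[-4.5,0,6,0],[-4.5,0,6,0]]'

```

```text
time_s: 14.1
ee_pos: [0.5552, 0.1021, 0.3125]
orientation: [-3.141, -0.0, 2.922]
wrist_force: [-1.7, 1.6, 0.9]
finger_gap: 0.0187
grip_force: 30.3
```

```bash

python3 -m crank '[[0,1,0,0],[-1.5,1,2,0],[-3,1,4,0],[-3,1,4,0]]'
python3 - <<'E'
from fit import *
s=observe();img=capture('scene')
e=s['ee_pos']+fx*.1005*np.cos(.66)+fy*.002+[0,0,-.172+.1005*np.sin(.66)];print('eye track',R_.T@(e-o_))
c=(proj('scene',s['ee_pos']+fx*.03+[0,0,-.15])[0]-35).astype(int);off=tuple(c)
red,valid=fit(s,img,off=off)
red=red*(outline(s,.66,0,100,off=off)>-1);ys=np.arange(560)[:,None];m0=cv2.dilate((outline(s,.66,0,100,off=off)>.3).astype(np.uint8),np.ones((61,61)));red=red*m0;valid=valid*m0
for th in np.arange(.5,.95,.05):
    r=minimize(lambda p:(np.abs(outline(s,th,p[0]*1e-3,100+p[1],off=off,dy=p[2]*1e-3)-red)*valid).sum()+4*(p**2).sum(),[0,0,0],method='Nelder-Mead',options=dict(maxiter=80,initial_simplex=[[0,0,0],[3,0,0],[0,3,0],[0,0,3]]))
    print(round(th,2),round(r.fun),r.x.round(1))
E
```

```text
time_s: 14.6
ee_pos: [0.5586, 0.1024, 0.3086]
orientation: [3.142, 0.0, 2.922]
wrist_force: [-2.3, 0.6, 0.9]
finger_gap: 0.0189
grip_force: 30.4
eye track [ 0.00254565 -0.00267602  0.03304882]
0.5 11770 [11.  -9.9  2.4]
0.55 11094 [10.6 -5.   6.3]
0.6 10423 [11.4 -3.7  5.8]
0.65 9568 [11.8 -3.6  5.3]
0.7 8681 [10.8 -3.   3.7]
0.75 7723 [ 9.  -2.   3.9]
0.8 6702 [5.4 0.1 1.4]
0.85 5786 [-0.5  0.8  1.7]
0.9 5207 [-6.8  2.4  3.6]
```

```bash
python3 - <<'E'
from h import *
s=observe()
for y,z,lab in((0,0,''),):
    tip=R_@[0,-.0049,.044]+o_;p=s['ee_pos']-[0,0,.172];d=tip-p
    a=np.array([d@fx,d[2]]);D=np.hypot(*a);al=np.arcsin(.006/D)
    print('contact dist',np.sqrt(D**2-.006**2),'theta if touching',np.arctan2(a[1],a[0])+al,'y',d@fy)
E
```

```text
contact dist 0.09872037372550145 theta if touching 0.8313418954833119 y -0.00021985706076718006
```

The tip is touching the eye's rim and swivelling the wrench up, so it isn't engaged. I back out, re-level on the bench, then insert with a firmer grip and a small y correction.

```bash

python3 -m crank '[[18,0,-24,0],[50,5,-30,0],[100,20,-28,0],[100,20,-28,0]]'
python3 - <<'E'
from h import *
row(.44,.15,.215);row(.44,.15,.2033)
E
```

```text
time_s: 15.15
ee_pos: [0.4619, 0.1445, 0.3364]
orientation: [-3.141, -0.003, 2.924]
wrist_force: [0.9, -0.2, 0.2]
finger_gap: 0.019
grip_force: 30.0
[ 22.2   0.7 121.5   0. ]
[ 22.2   0.7 133.2   0. ]
```

```bash

python3 -m crank '[[22,0,55,0],[22,0,100,0],[22,0,117,0],[22,0,122,0],[22,0,125,0],[22,0,128,0],[22,0,131,0],[22,0,131,0]]'

```

```text
time_s: 16.15
ee_pos: [0.4468, 0.1486, 0.2082]
orientation: [3.139, 0.009, 2.923]
wrist_force: [2.7, -3.9, 10.2]
finger_gap: 0.019
grip_force: 31.3
```

```bash

python3 -m crank '[[0,0,1,0],[0,0,2,0],[0,0,2,0]]'

```

```text
time_s: 16.52
ee_pos: [0.4475, 0.1486, 0.2068]
orientation: [3.138, 0.011, 2.923]
wrist_force: [3.7, -3.3, 12.0]
finger_gap: 0.019
grip_force: 31.7
```

```bash

python3 -m crank '[[0,0,1,0],[0,0,2,0],[0,0,3.5,0],[0,0,3.5,0]]'
python3 -m crank '[[0,0,-60,0],[0,0,-120,0],[-40,0,-148,0],[-50,0,-148,0],[-50,0,-148,0]]' - 90
cat > th.py <<'E'
from fit import *
s=observe();img=capture('scene')
c=(proj('scene',s['ee_pos']+fx*.03+[0,0,-.15])[0]-35).astype(int);off=tuple(c)
red,valid=fit(s,img,off=off);m0=cv2.dilate((outline(s,.66,0,100,off=off)>.3).astype(np.uint8),np.ones((61,61)));red=red*m0;valid=valid*m0
for th in np.arange(.45,.95,.05):
    r=minimize(lambda p:(np.abs(outline(s,th,p[0]*1e-3,100+p[1],off=off,dy=p[2]*1e-3)-red)*valid).sum()+4*(p**2).sum(),[0,0,0],method='Nelder-Mead',options=dict(maxiter=80,initial_simplex=[[0,0,0],[3,0,0],[0,3,0],[0,0,3]]))
    print(round(th,2),round(r.fun),r.x.round(1))
E
python3 th.py; python3 - <<'E'
from h import *
eye_row(.065,x=-.001,y=-.003,th=.62)
E
```

```text
time_s: 17.02
ee_pos: [0.4486, 0.1485, 0.2037]
orientation: [3.138, 0.014, 2.924]
wrist_force: [6.4, -6.9, 12.7]
finger_gap: 0.0188
grip_force: 32.3
time_s: 17.65
ee_pos: [0.4924, 0.1375, 0.3481]
orientation: [3.142, -0.0, 2.921]
wrist_force: [-1.0, -0.2, -0.7]
finger_gap: 0.0167
grip_force: 88.3
0.45 9359 [11.6 -6.7  5.3]
0.5 8623 [10.9 -4.5  4.7]
0.55 7889 [ 9.2 -2.9  3.7]
0.6 7080 [ 7.  -1.8  4.3]
0.65 6401 [ 1.9 -0.   4.8]
0.7 5907 [-3.3  2.4  4.9]
0.75 6058 [-8.1  3.5  4.8]
0.8 6796 [-13.9   3.2   5.8]
0.85 7831 [-15.7   1.4   4.4]
0.9 9151 [-18.8   4.6   5.5]
[-4.92e+01 -1.98e+01  1.15e+01 -1.00e-03]
```

```bash
python3 - <<'E'
from h import *
import cv2
im=np.mean([capture('scene').astype(float) for _ in range(6)],0)
def prof(im,rows,c0,c1,sgn,n,ch):
    for r in rows:
        p=im[r,c0:c1,ch]; bg=np.interp(np.arange(c0,c1),[c0+1,c1-2],[p[:3].mean(),p[-3:].mean()]);w=np.clip(sgn*(p-bg),0,None);w[w<.3*w.max()]=0
        print(n,r,'col',round((w*np.arange(c0,c1)).sum()/w.sum(),2),'max',w.max().round(), 'pred axis',end=' ')
        Q=proj(n,[R_@[0,st[3],t]+o_ for t in np.linspace(0,.044,45)]);print(np.interp(r,Q[::-1,1],Q[::-1,0]).round(2) if Q[-1,1]<Q[0,1] else np.interp(r,Q[:,1],Q[:,0]).round(2))
prof(im,range(195,210),340,356,-1,'scene',2)
t=cv2.imread('pics/top0.png')[:,:,::-1].astype(float)
prof(t,range(145,155),294,308,1,'top',0)
print('top tip/base pred',proj('top',[R_@[0,st[3],t]+o_ for t in(0,.044)]))
d=1e-2;b=R_@[0,st[3],.04]+o_
print('top per 10mm s,y',proj('top',[b+R_[:,0]*d,b+R_[:,1]*d])-proj('top',b))
print(t[140:158,296:308,0].astype(int))
E
```

```text
scene 195 col 343.74 max 1.0 pred axis 345.8
scene 196 col 346.44 max 10.0 pred axis 345.8
scene 197 col 346.44 max 25.0 pred axis 345.8
scene 198 col 346.5 max 40.0 pred axis 345.93
scene 199 col 346.54 max 47.0 pred axis 346.13
scene 200 col 346.62 max 51.0 pred axis 346.34
scene 201 col 346.95 max 51.0 pred axis 346.55
scene 202 col 347.35 max 51.0 pred axis 346.76
scene 203 col 347.45 max 47.0 pred axis 346.96
scene 204 col 347.55 max 50.0 pred axis 347.17
scene 205 col 347.63 max 57.0 pred axis 347.38
scene 206 col 348.01 max 65.0 pred axis 347.58
scene 207 col 348.13 max 73.0 pred axis 347.79
scene 208 col 348.26 max 62.0 pred axis 348.0
scene 209 col 349.05 max 22.0 pred axis 348.21
top 145 col 302.09 max 10.0 pred axis 302.15
top 146 col 302.43 max 21.0 pred axis 301.69
top 147 col 301.94 max 13.0 pred axis 301.23
top 148 col 302.5 max 6.0 pred axis 300.77
top 149 col 302.45 max 5.0 pred axis 300.31
top 150 col 300.04 max 9.0 pred axis 299.85
top 151 col 301.47 max 9.0 pred axis 299.66
top 152 col 307.0 max 9.0 pred axis 299.66
top 153 col 307.0 max 9.0 pred axis 299.66
top 1
[... 406 characters left out ...]
 55  63  74  78  80  83  82  83  84]
 [ 59  57  55  54  60  69  74  78  73  66  69  74]
 [ 68  65  64  61  70  73  82  77  67  57  54  55]
 [ 74  74  72  74  74  79  80  79  75  68  63  59]
 [ 73  74  72  76  79  81  82  83  81  83  79  75]
 [ 73  72  72  78  82  84  84  84  87  88  85  83]
 [ 72  69  71  81  88  84  79  81  85  86  87  84]
 [ 70  70  73  82  85  83  77  76  78  78  77  87]
 [ 71  71  72  77  78  76  74  72  72  75  80  91]
 [ 72  70  71  73  74  73  71  75  73  81  92 100]
 [ 71  71  73  72  73  71  71  75  81  94 100 101]
 [ 70  72  70  69  72  73  74  82  92 100 102 103]
 [ 68  67  70  68  69  70  79  90  97 100 101 103]
 [ 72  74  69  69  71  73  84  94  97  99  99  99]]
```

```bash
python3 - <<'E'
from h import *
eye_row(.060,y=-.0035,th=.67,L=.101,dy=.0045)
eye_row(.046,y=-.0035,th=.67,L=.101,dy=.0045)
E
```

```text
[-55.4 -23.3  19.5   0. ]
[-63.6 -23.3  30.8   0. ]
```

```bash

python3 -m crank '[[-25,-22,0,0],[-55,-23,8,0],[-55,-23,16,0],[-57,-23,22,0],[-57,-23,22,0]]'
python3 -m crank '[[-1.5,0,2,0],[-3,0,4,0],[-4.5,0,6,0],[-4.5,0,6,0]]'

```

```text
time_s: 18.62
ee_pos: [0.542, 0.1031, 0.3253]
orientation: [-3.141, -0.002, 2.922]
wrist_force: [-0.4, -0.3, -0.9]
finger_gap: 0.0167
grip_force: 88.3
time_s: 19.12
ee_pos: [0.5475, 0.1019, 0.3203]
orientation: [3.141, 0.0, 2.922]
wrist_force: [-0.9, -0.1, 0.6]
finger_gap: 0.0168
grip_force: 88.6
```

```bash

python3 -m crank '[[-1.5,0,2,0],[-3,0,4,0],[-3,0,4,0]]'
python3 - <<'E'
from h import *
import cv2
s=observe();print(s['wrist_force'],s['torque'])
im=np.mean([capture('scene').astype(float) for _ in range(8)],0)
print([observe()['wrist_force'].round(1) for _ in range(1)])
c=cv2.resize(im[170:220,320:370],None,fx=11,fy=11,interpolation=cv2.INTER_CUBIC)
cv2.imwrite('pics/c8.png',np.clip(c*1.5,0,255)[:,:,::-1])
th=.67;e=s['ee_pos']+fx*.101*np.cos(th)+fy*.0045+[0,0,-.172+.101*np.sin(th)];print('eye track',R_.T@(e-o_))
ax=fx*np.cos(th)+[0,0,np.sin(th)];n=-fx*np.sin(th)+[0,0,np.cos(th)]
for u,v,w in((15,15,6),(15,-15,6),(15,-15,-6),(15,15,-6),(-15,-15,6),(-15,-15,-6),(-15,15,6)):
    print(u,v,w,((proj('scene',e+1e-3*(ax*u+fy*v+n*w))[0]-[320,170]+.5)*11).round())
print('peg tip',((proj('scene',R_@[0,-.0035,.044]+o_)[0]-[320,170]+.5)*11).round())
E
```

```text
time_s: 19.5
ee_pos: [0.5504, 0.1013, 0.3164]
orientation: [3.141, 0.0, 2.922]
wrist_force: [-3.7, 0.6, 4.1]
finger_gap: 0.0168
grip_force: 89.5
[-3.65944329  0.56241127  4.12649984] [ 0.09885948 -0.02831719  0.06007307]
[array([-3.2,  1.8,  4. ])]
eye track [ 0.00131783 -0.00312759  0.04494495]
15 15 6 [352. 279.]
15 -15 6 [263. 306.]
15 -15 -6 [271. 343.]
15 15 -6 [360. 316.]
-15 -15 6 [231. 291.]
-15 -15 -6 [239. 327.]
-15 15 6 [319. 265.]
peg tip [293. 306.][ WARN:0@3.557] global loadsave.cpp:1063 imwrite_ Unsupported depth image for selected encoder is fallbacked to CV_8U.
```

View pics/c8.png

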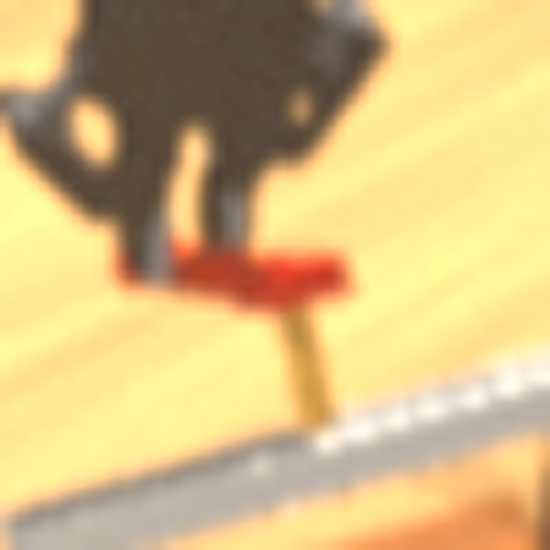

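In the crop the head's lower edge, (265,303)–(350,287), sits on the peg tip at (293,308), appearing nearly edge-on. I refit the tilt in this state.

```bash
python3 th.py
```

```text
0.45 11081 [10.5 -9.4  8.9]
0.5 10104 [11.3 -7.6  5.9]
0.55 9216 [13.2 -8.2  4.4]
0.6 8294 [11.3 -5.9  4. ]
0.65 7367 [ 7.9 -1.9  3.7]
0.7 6458 [ 4.7 -0.2  3.9]
0.75 5755 [-0.3  1.3  3.5]
0.8 5655 [-7.   3.8  4.5]
0.85 6424 [-12.2   2.8   5.5]
0.9 7550 [-15.2   1.4   5. ]
```

```bash
cat > avg.py <<'E'
from h import *
F=[];T=[]
for _ in range(16):
    capture('top');s=observe();F.append(s['wrist_force']);T.append(s['torque'])
F=np.array(F);T=np.array(T);print(repr(F.mean(0).round(3)),repr(T.mean(0).round(4)),F.std(0).round(2),T.std(0).round(3),s['ee_pos'],s['time_s'])
E
python3 avg.py
python3 -m crank '[[3,0,-4,0],[8,0,-10,0],[8,0,-10,0]]'
python3 avg.py
```

```text
array([-2.797,  1.231,  4.753]) array([ 0.0502, -0.0608,  0.0527]) [0.41 0.55 0.48] [0.029 0.031 0.025] [0.55041666 0.10121327 0.31622897] 20.75
time_s: 21.12
ee_pos: [0.5422, 0.1029, 0.3264]
orientation: [-3.141, 0.0, 2.922]
wrist_force: [-0.5, -0.7, -0.1]
finger_gap: 0.0168
grip_force: 88.3
array([ 0.068, -0.175, -0.371]) array([ 0.0182,  0.0067, -0.0047]) [0.55 0.52 0.4 ] [0.033 0.024 0.012] [0.5425725  0.10294984 0.32619641] 21.925
```

```bash
python3 - <<'E'
from h import *
# c4: level wrench, tcp below; jaw tips in top crop (x4, off 255,110)
for tcp,uv,zs in (([.547,.0385,.385],A((231,343),4,255,110),(.209,.213,.217)),([.5364,.105,.3318],A((113,433),5,270,110),(.125,.130,.135))):
    for z in zs:
        p=plane('top',uv,z)-tcp; print(z,'jaw a',p@fx,'b',p@fy)
E
```

```text
0.209 jaw a -0.04887073215945058 b -0.0019254925088923475
0.213 jaw a -0.04919804018948976 b -0.0021208370725927486
0.217 jaw a -0.049525348219528836 b -0.0023161816362931307
0.125 jaw a -0.034048957435087714 b -0.0018557978928201472
0.13 jaw a -0.03439495606699628 b -0.0023187906191759204
0.135 jaw a -0.034740954698904716 b -0.0027817833455318183
```

The jaw position in the top view shows the wrench slipped forward in the grip while I re-levelled it (L of about 105–108 instead of 100). I measure it now.

```bash
cat > jaw.py <<'E'
from h import *
import cv2
s=observe();im=np.mean([capture('top').astype(float) for _ in range(4)],0)
rg=im[:,:,0]-im[:,:,1]
c=proj('top',s['ee_pos']+[0,0,-.19]-fx*.03)[0].astype(int)
x0,y0=c-20; w=rg[y0:y0+40,x0:x0+40];u=cv2.resize(w,None,fx=8,fy=8,interpolation=cv2.INTER_CUBIC)
m=u>35;ys,xs=np.where(m);print('n',m.sum(),'ctr px',x0+xs.mean()/8,y0+ys.mean()/8,'max',u.max())
a=[];z=s['ee_pos'][2]-.205
for x,y in zip(xs[::7],ys[::7]):
    pass
i=np.argsort(ys)[-int(.05*len(ys)):]
uv=A((xs[i].mean(),ys[i].mean()),8,x0,y0)
p=plane('top',uv,z)-s['ee_pos'];print('jaw end a',p@fx,'b',p@fy)
D0=-p@fx
for th in(.6,.65,.7,.75,.8,.85):print(th,'L',147-(D0*1e3-6*np.sin(th))/np.cos(th))
E
python3 jaw.py; python3 th.py
```

```text
n 3123 ctr px 294.01480947806596 191.9759045789305 max 98.24062651675195
jaw end a -0.033651118158240324 b -0.009676875250526368
0.6 L 110.33217327452661
0.65 L 109.29040236902371
0.7 L 108.05626424639789
0.75 L 106.59855772631941
0.8 L 104.87756710374991
0.85 L 102.8421515623408
0.45 9297 [14.2 -7.4  4.3]
0.5 8446 [13.  -6.5  3.5]
0.55 7569 [10.3 -4.9  4.2]
0.6 6723 [ 7.1 -1.7  4.4]
0.65 5988 [ 2.6 -0.5  4.9]
0.7 5614 [-3.1  2.8  5.1]
0.75 5956 [-8.5  5.8  5.4]
0.8 6859 [-13.9   4.5   5.5]
0.85 7879 [-15.    2.3   4.1]
0.9 8899 [-16.5   1.2   2.7]
```

```bash
cat > th2.py <<'E'
from fit import *
s=observe();img=np.mean([capture('scene').astype(float) for _ in range(3)],0)
c=(proj('scene',s['ee_pos']+fx*.03+[0,0,-.15])[0]-35).astype(int);off=tuple(c)
red,valid=fit(s,img,off=off);m0=cv2.dilate((outline(s,.66,0,105,off=off)>.3).astype(np.uint8),np.ones((61,61)));red=red*m0;valid=valid*m0
for th in np.arange(.5,.9,.05):
    L=147-(.0337*1e3-6*np.sin(th))/np.cos(th)
    r=minimize(lambda p:(np.abs(outline(s,th,p[0]*1e-3,L,off=off,dy=p[1]*1e-3)-red)*valid).sum()+4*(p**2).sum(),[0,0],method='Nelder-Mead',options=dict(maxiter=60,initial_simplex=[[0,0],[3,0],[0,3]]))
    print(round(th,2),round(L,1),round(r.fun),r.x.round(1))
E
python3 th2.py
```

```text
0.5 111.9 9483 [2.7 9. ]
0.55 111.1 8263 [8.5 4.3]
0.6 110.3 7175 [8.1 3.6]
0.65 109.2 6163 [5.3 2.3]
0.7 108.0 5584 [-2.   4.4]
0.75 106.5 5876 [-8.4  5.2]
0.8 104.8 6850 [-13.2   5.3]
0.85 102.8 7961 [-14.6   3. ]
```

```bash
python3 - <<'E'
from h import *
for n in(.062,.046):eye_row(n,y=-.0035,th=.70,L=.108,dy=.0042)
E
```

```text
[ 6.6 -0.   3.7  0. ]
[-2.9 -0.  16.6  0. ]
```

```bash

python3 -m crank '[[6.5,0,3.5,0],[4,0,7,0],[1,0,11,0],[-3,0,16.5,0],[-3,0,16.5,0]]'

```

```text
time_s: 22.95
ee_pos: [0.5457, 0.1024, 0.309]
orientation: [3.141, -0.001, 2.922]
wrist_force: [0.0, 1.6, -0.4]
finger_gap: 0.0166
grip_force: 88.3
```

```bash

python3 -m crank '[[-1.5,0,2,0],[-3,0,4,0],[-3,0,4,0]]'

```

```text
time_s: 23.32
ee_pos: [0.5484, 0.1018, 0.3056]
orientation: [3.141, -0.0, 2.922]
wrist_force: [-1.6, 2.1, 0.4]
finger_gap: 0.0169
grip_force: 88.5
```

```bash

python3 -m crank '[[-1.5,0,2,0],[-3,0,4,0],[-3,0,4,0]]'

```

```text
time_s: 23.7
ee_pos: [0.5514, 0.101, 0.3015]
orientation: [3.142, -0.0, 2.922]
wrist_force: [-1.3, 2.9, -0.3]
finger_gap: 0.0167
grip_force: 88.6
```

The force is now lateral (+y) with little normal component, so the eye is on the peg. I shift +y and continue.

```bash

python3 -m crank '[[0,1.5,0,0],[-1.5,1.5,2,0],[-3,1.5,4,0],[-3,1.5,4,0]]'

```

```text
time_s: 24.2
ee_pos: [0.5549, 0.1016, 0.2975]
orientation: [-3.141, 0.0, 2.922]
wrist_force: [0.2, 0.3, -0.2]
finger_gap: 0.0165
grip_force: 88.2
```

```bash

python3 -m crank '[[-1.5,0,2,0],[-3,0,4,0],[-4.5,0,6,0],[-4.5,0,6,0]]'

```

```text
time_s: 24.7
ee_pos: [0.5591, 0.1008, 0.2915]
orientation: [-3.141, -0.0, 2.922]
wrist_force: [-0.1, -0.9, -0.8]
finger_gap: 0.0167
grip_force: 88.3
```

```bash

python3 -m crank '[[-1.5,0,2,0],[-3,0,4,0],[-4.5,0,6,0],[-6,0,8,0],[-6,0,8,0]]'

```

```text
time_s: 25.32
ee_pos: [0.5649, 0.0995, 0.2835]
orientation: [-3.141, -0.0, 2.922]
wrist_force: [0.7, -0.1, 0.3]
finger_gap: 0.0166
grip_force: 88.3
```

```bash

python3 -m crank '[[-1.2,0,1.6,0],[-2.4,0,3.2,0],[-2.4,0,3.2,0]]'

```

```text
time_s: 25.7
ee_pos: [0.5672, 0.0991, 0.2806]
orientation: [3.142, -0.0, 2.922]
wrist_force: [-2.1, 0.4, 1.7]
finger_gap: 0.0168
grip_force: 88.7
```

```bash

python3 -m crank '[[-0.6,0,0.8,0],[-1.2,0,1.6,0],[-1.2,0,1.6,0]]'

```

```text
time_s: 26.08
ee_pos: [0.5683, 0.0988, 0.279]
orientation: [3.142, -0.0, 2.922]
wrist_force: [-1.5, 0.8, 2.1]
finger_gap: 0.0167
grip_force: 89.2
```

```bash

python3 -m crank '[[-0.6,0,0.8,0],[-1.2,0,1.6,0],[-1.2,0,1.6,0]]'
python3 th2.py
python3 - <<'E'
from h import *
s=observe()
for th,L in((.63,.108),(.66,.108),(.7,.108),(.75,.1065)):
    e=s['ee_pos']+fx*L*np.cos(th)+[0,0,-.172+L*np.sin(th)];print(th,'eye track',(R_.T@(e-o_)).round(4))
E
```

```text
time_s: 26.45
ee_pos: [0.5695, 0.0985, 0.2774]
orientation: [3.142, -0.0, 2.922]
wrist_force: [-3.5, 1.7, 4.2]
finger_gap: 0.0169
grip_force: 89.6
0.5 111.9 10295 [0.6 8.7]
0.55 111.1 9261 [13.8  0.9]
0.6 110.3 7890 [12.4 -0.2]
0.65 109.2 6520 [11.4 -1.4]
0.7 108.0 5246 [ 8.9 -1. ]
0.75 106.5 4159 [1.9 1.3]
0.8 104.8 3913 [-7.   3.8]
0.85 102.8 4579 [-13.2   5.7]
0.63 eye track [ 0.001  -0.0062 -0.0019]
0.66 eye track [ 0.001  -0.0062  0.0013]
0.7 eye track [ 0.0007 -0.0062  0.0056]
0.75 eye track [-0.0013 -0.0062  0.0108]
```

The eye is seated against the track edge and the normal force is rising. I release and retreat upward and backward.

```bash

python3 -m crank '[[0,0,0,0],[0,0,0,0],[0,0,0,0],[0,0,0,0],[0,0,0,0],[0,0,0,0]]' 0.55 20
python3 -m crank '[[0,0,-3,0],[3,0,-10,0],[6,0,-25,0],[20,0,-50,0],[50,0,-90,0],[90,0,-120,0],[110,0,-130,0],[110,0,-130,0]]'
python3 - <<'E'
from h import *
import cv2
im=np.mean([capture('scene').astype(float) for _ in range(4)],0)
def box(p,ax,n,fyy,L):
    return [p+(ax*x+n*z+fyy*y) for x in(-.015,.015) for y in(-.015,.015) for z in(-.006,.006)]
rg=im[:,:,0]-im[:,:,1];ys,xs=np.where(rg[150:260,300:380]>45);print('red px scene',len(xs),xs.min()+300,xs.max()+300,ys.min()+150,ys.max()+150)
def ren(n,th,hn,dyaw,up=6,off=(310,170),W=70):
    e=R_@[0,-.0049,hn]+o_;f=fx*np.cos(dyaw)+fy*np.sin(dyaw);g=fy*np.cos(dyaw)-fx*np.sin(dyaw)
    ax=f*np.cos(th)+[0,0,np.sin(th)];nn=-f*np.sin(th)+[0,0,np.cos(th)];m=np.zeros((W*up,W*up),np.uint8)
    for x0,x1,w in((-15,15,15),(-130,-15,10),(-147,-130,12)):
        P=[e+1e-3*(ax*x+nn*z+g*y) for x in(x0,x1) for y in(-w,w) for z in(-6,6)]
        cv2.fillConvexPoly(m,cv2.convexHull(((proj(n,P)-off+.5)*up).astype(np.float32)).astype(int),255)
    return cv2.GaussianBlur(m,(0,0),up*.5)/255.
t=np.mean([capture('top').astype(float) for _ in range(4)],0)
for n,I,off in(('scene',im,(310,170)),('top',t,(270,120))):
    c=cv2.resize(I[off[1]:off[1]+70,off[0]:off[0]+70],None,fx=6,fy=6,interpolation=cv2.INTER_CUBIC);red=np.clip((c[:,:,0]-c[:,:,1]-35)/30,0,1)
    m0=cv2.dilate((ren(n,.8,.01,0,off=off)>.3).astype(np.uint8),np.ones((51,51)));red=red*m0
    r=[((np.abs(ren(n,th,h,dw,off=off)-red)).sum().round(),round(th,2),h,dw) for th in np.arange(.55,1.1,.08) for h in(.006,.012,.02,.03) for dw in(-.1,0,.1)]
    r.sort();print(n,red.sum().round(),r[:5])
E
```

```text
time_s: 27.35
ee_pos: [0.5695, 0.0984, 0.2773]
orientation: [-3.142, 0.0, 2.922]
wrist_force: [-0.1, 0.9, 0.4]
finger_gap: 0.047
grip_force: 0.0
time_s: 28.35
ee_pos: [0.4612, 0.1227, 0.4084]
orientation: [3.141, 0.002, 2.923]
wrist_force: [0.2, -0.2, 0.6]
finger_gap: 0.0471
grip_force: 0.0
red px scene 6118 300 379 150 259
scene 6822.0 [(np.float64(3183.0), np.float64(0.79), 0.012, 0.1), (np.float64(3234.0), np.float64(0.79), 0.012, 0), (np.float64(3331.0), np.float64(0.71), 0.012, 0.1), (np.float64(3715.0), np.float64(0.79), 0.012, -0.1), (np.float64(3838.0), np.float64(0.71), 0.012, 0)]
top 10739.0 [(np.float64(3623.0), np.float64(1.03), 0.02, 0), (np.float64(3885.0), np.float64(0.95), 0.02, 0), (np.float64(4054.0), np.float64(1.03), 0.03, 0), (np.float64(4232.0), np.float64(1.03), 0.012, 0), (np.float64(4246.0), np.float64(0.95), 0.012, 0)]
```

```bash
python3 - <<'E'
from h import *
import cv2
im=np.mean([capture('scene').astype(float) for _ in range(4)],0)
def ren(n,th,hn,y,s=0,up=6,off=(310,170),W=70):
    e=R_@[s,y,hn]+o_;f,g=fx,fy
    ax=f*np.cos(th)+[0,0,np.sin(th)];nn=-f*np.sin(th)+[0,0,np.cos(th)];m=np.zeros((W*up,W*up),np.uint8)
    for x0,x1,w in((-15,15,15),(-130,-15,10)):
        P=[e+1e-3*(ax*x+nn*z+g*yy) for x in(x0,x1) for yy in(-w,w) for z in(-6,6)]
        cv2.fillConvexPoly(m,cv2.convexHull(((proj(n,P)-off+.5)*up).astype(np.float32)).astype(int),255)
    # track bar hides what is below/behind it (camera on the far side)
    P=[R_@[x,yy,z]+o_ for x in(-.015,.015) for yy in(-.11,.11) for z in(0,-.018)]
    k=np.zeros_like(m);cv2.fillConvexPoly(k,cv2.convexHull(((proj(n,P)-off+.5)*up).astype(np.float32)).astype(int),255)
    return cv2.GaussianBlur(m,(0,0),up*.5)/255.,cv2.dilate(k,np.ones((9,9)))
off=(310,170)
c=cv2.resize(im[170:240,310:380],None,fx=6,fy=6,interpolation=cv2.INTER_CUBIC);red=np.clip((c[:,:,0]-c[:,:,1]-35)/30,0,1)
m0=cv2.dilate((ren('scene',.8,.01,-.005)[0]>.3).astype(np.uint8),np.ones((51,51)))
_,k=ren('scene',.8,.01,-.005);ys=np.arange(420)[:,None];xs=np.arange(420)[None]
# ignore everything under the track's bar
low=np.maximum.accumulate(k>0,0)&~(k>0);val=(m0>0)&~low
r=[(np.abs(ren('scene',th,h,y)[0]-red)[val].sum().round(),round(th,2),round(h,3),y) for th in np.arange(.6,1.0,.04) for h in np.arange(.002,.024,.002) for y in(-.006,-.004,-.002)]
r.sort();print(*r[:8],sep='\n')
for h in(.006,.008,.010,.012,.014,.018):print(h,min(q for q in r if abs(q[2]-h)<1e-4))
E
```

```text
(np.float64(3014.0), np.float64(0.76), np.float64(0.012), -0.006)
(np.float64(3085.0), np.float64(0.76), np.float64(0.014), -0.006)
(np.float64(3087.0), np.float64(0.76), np.float64(0.012), -0.004)
(np.float64(3117.0), np.float64(0.8), np.float64(0.014), -0.006)
(np.float64(3172.0), np.float64(0.8), np.float64(0.014), -0.004)
(np.float64(3191.0), np.float64(0.8), np.float64(0.012), -0.004)
(np.float64(3233.0), np.float64(0.76), np.float64(0.014), -0.004)
(np.float64(3243.0), np.float64(0.8), np.float64(0.012), -0.006)
0.006 (np.float64(3945.0), np.float64(0.72), np.float64(0.006), -0.004)
0.008 (np.float64(3573.0), np.float64(0.72), np.float64(0.008), -0.006)
0.01 (np.float64(3296.0), np.float64(0.76), np.float64(0.01), -0.004)
0.012 (np.float64(3014.0), np.float64(0.76), np.float64(0.012), -0.006)
0.014 (np.float64(3085.0), np.float64(0.76), np.float64(0.014), -0.006)
0.018 (np.float64(3616.0), np.float64(0.8), np.float64(0.018), -0.006)
```

The wrench hangs on the peg, tipped about 8–10° over the track's lower edge. The eye is at the track, the fit is stable between looks, and the gripper is clear.

```bash
python3 -c "
from cell import *
print(hand_in())"
```

```text
the job is handed in; nothing more can be done
None
```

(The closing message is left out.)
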